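# Sweep the offcuts into the tray

## Task

Clear the carving board: with your fingertips, sweep the three small dark wooden offcuts (a disc, a square and a short strip) over the board's edge into the empty tray beside it, so that all three lie inside that tray and none is left on the board. Only push them: do not pinch them, press hard on them or pick them up. Leave the turned finial, the cup and the wax jar where they stand, and put nothing in the other tray, where the finished coasters are.

Things in the scene. Friction and masses are not known exactly. Their poses are not given: they have to be found in the camera images.
- board: Thick light wooden carving board (a butcher block), fixed: 240 (x) by 300 (y) by 65 mm high, top at z = 65 mm. Origin at the centre of its underside, on the table (table top at z = 0). A tray stands against each of its +y and -y edges (150 mm from its centre), tucked into the board's side so that the board itself closes the tray there: no rim stands in the way.
- offcut_tray: The EMPTY open plywood tray, fixed, at the board's +y or -y edge, parallel to the board: 280 (x) by 130 (y) by 30 mm high, walls and floor 5 mm thick, inside floor 270 by 120 mm, so its rim is 35 mm below the board's top. Origin at the centre of its underside, on the table; axes parallel to the board's.
- finished_tray: The tray with the finished coasters in it, at the board's other y edge: same tray, same size and origin, holding two stacks of two round coasters (90 mm across, tops below the rim), all fixed.
- disc: Round offcut, 36 mm across, 15 mm thick. Dark hardwood, 10 to 20 g, loose, lying flat on the board at the start. Origin at the centre of its underside, z up.
- square: Square offcut, 32 by 32 mm, 15 mm thick. Dark hardwood, 10 to 20 g, loose, lying flat on the board at the start. Origin at the centre of its underside, z up.
- strip: Oblong offcut, 50 mm (x) by 24 mm (y), 15 mm thick. Dark hardwood, 10 to 20 g, loose, lying flat on the board at the start. Origin at the centre of its underside, z up.
- finial: Turned wooden finial standing upright on the board near its +x edge, 36 mm across, 52 mm high, 60 g, loose. Origin at the centre of its underside. Leave it.
- cup: Wooden cup standing on the table beyond the board's +x edge, 72 mm across, 70 mm high, loose. Origin at the centre of its underside. Leave it.
- wax_jar: Amber glass jar with a metal cap, standing on the table beyond the board's +x edge, 60 mm across, 60 mm high, loose. Origin at the centre of its underside. Leave it.

How it is judged:
At the end, for the whole second after the job is handed in: All three offcuts are at rest inside the empty tray: centres within its walls (136 mm along x, 62.5 mm along y of its centre), undersides lower than 56 mm above the table, speed below 20 mm/s; finial, cup and jar within 10 mm of where they were (x of disc in the frame of offcut_tray between -0.136 and 0.136 m and y of disc in the frame of offcut_tray between -0.0625 and 0.0625 m and height (world z) of each of disc, square, strip below 0.056 m and linear speed of each of disc, square, strip below 0.02 m/s and x of square in the frame of offcut_tray between -0.136 and 0.136 m and y of square in the frame of offcut_tray between -0.0625 and 0.0625 m and x of strip in the frame of offcut_tray between -0.136 and 0.136 m and y of strip in the frame of offcut_tray between -0.0625 and 0.0625 m and distance of each of finial, cup, wax_jar from where it was at the start of the episode below 0.01 m); the robot touches nothing.
It fails at once if an offcut is lifted (more than 18 mm above the board's top) (height (world z) of any of disc, square, strip above 0.083 m).
It fails at once if an offcut is pinched or pressed hard (over 15 N from the fingers) (contact force between the fingers and disc above 15 N or contact force between the fingers and square above 15 N or contact force between the fingers and strip above 15 N).
It fails at once if the finial, the cup or the jar is moved more than 10 mm or tipped (distance of any of finial, cup, wax_jar from where it was at the start of the episode above 0.01 m or angle between any of finial, cup, wax_jar's own z axis and vertical above 0.3 rad).
It also fails if it takes over 58 s, if anything falls off the work surface, if the arm or the gripper's body presses on something with over 40 N, if the wrist force passes 120 N, or if a joint passes its speed limit or range.

## Robot

A 6-joint arm with a two-finger parallel gripper is mounted at the origin on the work surface. World frame = base frame: x ahead of the robot, y to its left, z up, the work surface at z = 0. Lengths are in m, angles in rad, forces in N, time in s.
With the tool pointing down it reaches from about 0.225 to 0.875 m from the base axis. Payload 3.4 kg.
Tool frame: the origin (TCP) lies between the finger pads; the fingertips stand 11 mm ahead of it and the grasp point (between the pads) lies 8 mm behind it (tips_ahead is the distance from the TCP to the fingertips, in m); z points along the fingers, x is the direction in which the jaws open and shut, and the axes are right-handed (so a half turn about z gives the same grasp; the last joint's range is limited). The gripper opens to 85 mm and grips with 20 to 120 N. Pads are 22 mm wide; open, the fingers measure 114 mm over their backs; the gripper's body (76 mm by 85 mm) begins 54 mm behind the grasp point. The pads swing forward as they close: fully open they stand 13 mm farther back than shut.
Start: joints at [1.063, 0.276, 1.505, -0, 1.361, -0.121], TCP at [0.217, 0.533, 0.242] pointing down, gripper open.
Joint ranges: [-2.89, 2.89], [-0.75, 2.08], [0.22, 2.7], [-1.18, 4.32], [0.11, 2.71], [-2.7, 2.7]. Speed limits (rad/s): [2.57, 2.57, 3.14, 3.14, 3.14, 3.14].

## Interface

Orientations are given as a unit quaternion [w, x, y, z].
In Python, from rig import get_state, get_image, sign_off, masks_of, tips_ahead gives the robot as it stands.
- The arm moves only by the tool play_rows, never from a script. Its argument "series" is a list of rows, each an object of numbers: "fingers": the closure, from -1 (fully open) to 1 (shut); "dx", "dy", "dz": the shift along the world's x, y, z in mm; "turn": the turn about the world's z in rad. A call has 1 to 20 rows; each row shifts and turns the pose as measured when the row begins; what a row does not reach is not made up. A row lasts 1/12 s, in which the tool goes at most 41.7 mm and 7.16 degrees, less where a joint would pass 70% of its speed; a pose out of reach is approached as far as the arm can. A call with a gripper value outside its range is refused whole. The fingers move at their own pace and stop on an object; "squeeze" is the grip in N (left out, the last holds). Time passes only in rows, so rows that do not move let the fingers close. It gives the time, the measured TCP pose, the force and the opening at its end, in the units of the state.
- get_state(): the state, without advancing time (a new reading comes with each control period).
- get_image(name): name is "side" or "top" or "wrist"; returns a dict with "pixels" (400x640x3 uint8, red, green, blue), "vfov" (degrees; the focal length in pixels is half the picture's height over the tangent of half this angle, whatever the lens; pixels are square), "cx", "cy" (the principal point, pixels), "rvec" (rotation vector, rad) and "tvec" (3), from world to camera coordinates, as OpenCV has them; the wrist camera has in their place "hand_eye" (4x4, takes a point from camera to tool coordinates, whose origin is the TCP and whose axes are the tool frame's). Camera axes: x right, y down, z forward; pixel columns grow to the right and rows downward; lengths in m; the calibration is good to about 2 mm. A picture is of the moment at which its call begins: read the wrist's pose just before it. There is no depth.
- sign_off(): hands the job in, once; it reports no verdict.
Trained networks look in a picture, given as the dict that the camera call returned (one of the last four; its "shot" number tells which), for a name from the list of things; names that differ only in an ending like _2 or _b are one class to them, and where a whole thing is asked for, a point or a joint stands for the part that bears it (a point fixed in the world has none). Each returns a list of dicts, best first, with "p" (0 to 1); they miss things now and then, are a little off and sometimes report something else, mostly with a low value. They report only what shows in the picture. A call takes as long as a camera call.
- masks_of(picture, label): "region" (400x640 bool, what is visible of it) and "xy" ([column, row] in pixels, amid what is visible of it).
The state is a dict: "clock": time; "qpos": joint angles; "qd": joint speeds; "effort": joint torques, N m; "position": TCP position; "ee_rot": TCP orientation; "contact_force": force on the tool from outside, world axes, zero at the start; "moment": the same for the moment, N m; "width": finger opening in m.
Only numpy, scipy, OpenCV 4.12 (cv2) and the standard library are available. Lean on these libraries where they do the work, as an engineer would, in place of code of your own. Each camera call takes 0.05 s, during which the arm holds its last target. There are 200 camera calls.

## Working session

There is one attempt and no reset: what is moved stays moved. The work goes in short steps, Python scripts to look and compute and a tool call to move; the robot and the scene stay as the last step left them, time stands still between calls to the robot, and variables do not carry over. Pictures are saved under pics/ and viewed, about 8 in all and at most 12, crops included, and the job is handed in when it is done.

Besides the shell and the picture viewer there is one more tool, called by a JSON object that holds its "op" and its "data", one argument or row to a line. play_rows: Moves the arm, as the interface text tells. Its arguments: {"type":"object","properties":{"series":{"type":"array"},"squeeze":{"type":"number"}},"required":["series"]}

```bash
mkdir -p pics; cat > h.py <<'E'
import numpy as np,cv2
from rig import *
def ray(im,uv):
    f=200/np.tan(np.radians(im["vfov"])/2)
    R,_=cv2.Rodrigues(np.array(im["rvec"],float)); t=np.array(im["tvec"],float).ravel()
    d=R.T@np.array([(uv[0]-im["cx"])/f,(uv[1]-im["cy"])/f,1.]); return -R.T@t,d
def atz(im,uv,z):
    c,d=ray(im,uv); return c+d*(z-c[2])/d[2]
def save(im,n): cv2.imwrite("pics/"+n,cv2.cvtColor(im["pixels"],cv2.COLOR_RGB2BGR))
Z=dict(board=.065,offcut_tray=.03,finished_tray=.03,disc=.08,square=.08,strip=.08,finial=.117,cup=.07,wax_jar=.06)
def report(im,names):
    for n in names:
        for m in masks_of(im,n)[:2]:
            c=max(cv2.findContours(m["region"].astype(np.uint8),0,1)[0],key=cv2.contourArea)
            P=np.array([atz(im,p[0],Z[n])[:2] for p in c],np.float32)*1000
            r=cv2.minAreaRect(P)
            print(n,round(m["p"],2),np.round(m["xy"]),"rect c",np.round(r[0]),"size",np.round(r[1]),"ang",round(r[2]), "atz",np.round(atz(im,m["xy"],Z[n])*1000))
E
python3 - <<'E'
from h import *
im=get_image("top"); save(im,"top1.png"); report(im,Z)
s=get_state(); print(s["position"],s["ee_rot"],s["width"],tips_ahead)
im=get_image("side"); save(im,"side1.png")
E
```

```text
board 0.71 [357. 206.] rect c [586. -42.] size [299. 242.] ang 77 atz [587. -52.  65.]
offcut_tray 0.96 [438. 229.] rect c [ 539. -245.] size [138. 284.] ang 77 atz [ 533. -252.   30.]
finished_tray 0.6 [270. 190.] rect c [633. 163.] size [130. 280.] ang 77 atz [626. 160.  30.]
disc 0.62 [313. 235.] rect c [524.  50.] size [32. 30.] ang 0 atz [519.  51.  80.]
square 0.72 [313. 234.] rect c [523.  51.] size [35. 32.] ang 0 atz [521.  51.  80.]
strip 0.61 [438. 226.] rect c [ 542. -229.] size [127. 263.] ang 77 atz [ 542. -235.   80.]
strip 0.57 [353. 206.] rect c [586. -30.] size [49. 24.] ang 79 atz [587. -41.  80.]
finial 0.63 [394. 178.] rect c [ 649. -125.] size [33. 39.] ang 45 atz [ 649. -129.  117.]
cup 0.69 [406. 145.] rect c [ 730. -169.] size [77. 68.] ang 90 atz [ 730. -165.   70.]
wax_jar 0.84 [325. 133.] rect c [758.  19.] size [62. 55.] ang 0 atz [760.  25.  60.]
[0.21693345 0.53253341 0.24230428] [4.82129904e-06 8.29826819e-01 5.58021012e-01 2.69613282e-05] 0.0853931944872445 0.011
```

View pics/top1.png

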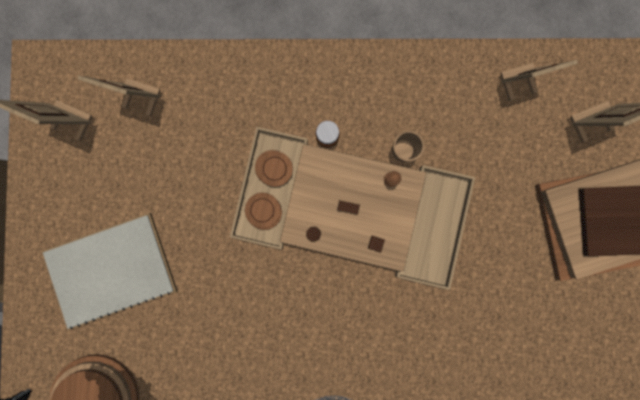

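View pics/side1.png

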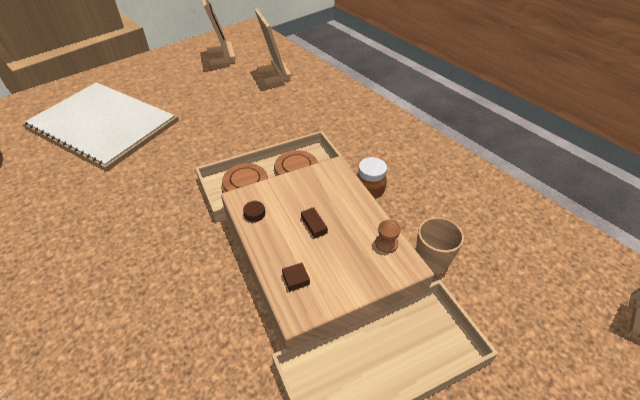

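The empty tray is on the −y (right) side of the top view. The disc is at (313,235), the strip at (348,207) and the square at (376,243). The finial is at (393,179), on the board's far side near the tray. The network confused the square with the disc, so I'll segment the dark pieces directly and put everything in the board frame.

```bash
cat >> h.py <<'E'
C=np.array([586.,-42.]); A=np.radians(77.)
ey=np.array([np.cos(A),np.sin(A)]); ex=np.array([ey[1],-ey[0]])
def b(p): d=np.array(p)[:2]-C; return np.round([d@ex,d@ey])
def w(bx,by): return np.round(C+bx*ex+by*ey)
def dark(im,z=.08):
    m=(im["pixels"].max(2)<85).astype(np.uint8)
    k=np.zeros_like(m); k[130:300,230:475]=1
    for c in cv2.findContours(m*k,0,1)[0]:
        if cv2.contourArea(c)<60: continue
        P=np.array([atz(im,p[0],z)[:2] for p in c],np.float32)*1000; r=cv2.minAreaRect(P)
        u=c[:,0].mean(0); print(np.round(u),"world",np.round(r[0]),"board",b(r[0]),"size",np.round(r[1]),"ang",round(r[2]-77))
E
python3 - <<'E'
from h import *
im=get_image("top"); dark(im)
for n in ("board","offcut_tray","finished_tray"):
    m=masks_of(im,n)[0]; c=max(cv2.findContours(m["region"].astype(np.uint8),0,1)[0],key=cv2.contourArea)
    r=cv2.minAreaRect(np.array([atz(im,p[0],Z[n])[:2] for p in c],np.float32)*1000); print(n,r,b(r[0]))
print("finial",b((649,-127)), "starts square",w(-70,0))
E
```

```text
[376. 244.] world [501. -93.] board [-71. -69.] size [30. 28.] ang -5
[313. 234.] world [523.  51.] board [-82.  77.] size [30. 28.] ang -77
[348. 207.] world [584. -29.] board [-5. 12.] size [45. 20.] ang 2
[458. 231.] world [ 529. -282.] board [  -1. -246.] size [ 11. 249.] ang 2
[399. 159.] world [ 695. -146.] board [129. -77.] size [60. 30.] ang -23
[327. 144.] world [732.  20.] board [129.  94.] size [47. 22.] ang 10
[411. 143.] world [ 734. -174.] board [174. -95.] size [57. 40.] ang -34
board ((585.4131469726562, -41.283538818359375), (298.5330505371094, 240.17684936523438), 77.079833984375) [-1.  1.]Traceback (most recent call last):
  File "<stdin>", line 4, in <module>
IndexError: list index out of range
```

{"op": "play_rows", "data": {
  "series": [
    {"fingers": 0.67,"dx": 16,"dy": -32,"turn": -0.08},
    {"fingers": 0.67,"dx": 16,"dy": -32,"turn": -0.08},
    {"fingers": 0.67,"dx": 16,"dy": -32,"turn": -0.08},
    {"fingers": 0.67,"dx": 16,"dy": -32,"turn": -0.08},
    {"fingers": 0.67,"dx": 16,"dy": -32,"turn": -0.08},
    {"fingers": 0.67,"dx": 16,"dy": -32,"turn": -0.08},
    {"fingers": 0.67,"dx": 16,"dy": -32,"turn": -0.08},
    {"fingers": 0.67,"dx": 16,"dy": -32,"turn": -0.08},
    {"fingers": 0.67,"dx": 16,"dy": -32,"turn": -0.08},
    {"fingers": 0.67,"dx": 16,"dy": -32,"turn": -0.08},
    {"fingers": 0.67,"dx": 16,"dy": -32,"turn": -0.08},
    {"fingers": 0.67,"dx": 16,"dy": -32,"turn": -0.08},
    {"fingers": 0.67,"dx": 16,"dy": -32,"turn": -0.08},
    {"fingers": 0.67,"dx": 16,"dy": -32,"turn": -0.08},
    {"fingers": 0.67,"dx": 16,"dy": -32,"turn": -0.08},
    {"fingers": 0.67,"dx": 16,"dy": -32,"turn": -0.08},
    {"fingers": 0.67,"dx": 16,"dy": -32,"turn": -0.08},
    {"fingers": 0.67,"dx": 10,"dy": -20,"turn": -0.04},
    {"fingers": 0.67},
    {"fingers": 0.67}
  ],
  "squeeze": 20
}}

```text
invalid input at $.series[0]: expected keys fingers, dx, dy, dz, turn
```

{"op": "play_rows", "data": {
  "series": [
    {"fingers": 0.67,"dx": 16,"dy": -32,"dz": 0,"turn": -0.08},
    {"fingers": 0.67,"dx": 16,"dy": -32,"dz": 0,"turn": -0.08},
    {"fingers": 0.67,"dx": 16,"dy": -32,"dz": 0,"turn": -0.08},
    {"fingers": 0.67,"dx": 16,"dy": -32,"dz": 0,"turn": -0.08},
    {"fingers": 0.67,"dx": 16,"dy": -32,"dz": 0,"turn": -0.08},
    {"fingers": 0.67,"dx": 16,"dy": -32,"dz": 0,"turn": -0.08},
    {"fingers": 0.67,"dx": 16,"dy": -32,"dz": 0,"turn": -0.08},
    {"fingers": 0.67,"dx": 16,"dy": -32,"dz": 0,"turn": -0.08},
    {"fingers": 0.67,"dx": 16,"dy": -32,"dz": 0,"turn": -0.08},
    {"fingers": 0.67,"dx": 16,"dy": -32,"dz": 0,"turn": -0.08},
    {"fingers": 0.67,"dx": 16,"dy": -32,"dz": 0,"turn": -0.08},
    {"fingers": 0.67,"dx": 16,"dy": -32,"dz": 0,"turn": -0.08},
    {"fingers": 0.67,"dx": 16,"dy": -32,"dz": 0,"turn": -0.08},
    {"fingers": 0.67,"dx": 16,"dy": -32,"dz": 0,"turn": -0.08},
    {"fingers": 0.67,"dx": 16,"dy": -32,"dz": 0,"turn": -0.08},
    {"fingers": 0.67,"dx": 16,"dy": -32,"dz": 0,"turn": -0.08},
    {"fingers": 0.67,"dx": 16,"dy": -32,"dz": 0,"turn": -0.08},
    {"fingers": 0.67,"dx": 10,"dy": -20,"dz": 0,"turn": -0.04},
    {"fingers": 0.67,"dx": 0,"dy": 0,"dz": 0,"turn": 0}
  ],
  "squeeze": 20
}}

```text
clock: 2.28
position: [0.5073, -0.058, 0.2452]
ee_rot: [0.001, 0.99, -0.14, 0.01]
contact_force: [-0.5, 0.6, 0.3]
width: 0.014
```

{"op": "play_rows", "data": {
  "series": [
    {"fingers": 0.67,"dx": 5,"dy": 12,"dz": -20,"turn": 0.05},
    {"fingers": 0.67,"dx": 0,"dy": 0,"dz": -35,"turn": 0},
    {"fingers": 0.67,"dx": 0,"dy": 0,"dz": -35,"turn": 0},
    {"fingers": 0.67,"dx": 0,"dy": 0,"dz": -30,"turn": 0},
    {"fingers": 0.67,"dx": 0,"dy": 0,"dz": -20,"turn": 0},
    {"fingers": 0.67,"dx": 0,"dy": 0,"dz": -8,"turn": 0},
    {"fingers": 0.67,"dx": 0,"dy": 0,"dz": 0,"turn": 0}
  ]
}}

```text
clock: 2.87
position: [0.5131, -0.0448, 0.0952]
ee_rot: [0.0, 0.993, -0.115, 0.014]
contact_force: [0.1, -0.2, -1.1]
width: 0.0142
```

```bash
python3 - <<'E'
from h import *
s=get_state(); p=s["position"]*1000; q=s["ee_rot"]; print(p,q,b(p),"yaw",2*np.arctan2(q[2],q[1]),s["contact_force"])
im=get_image("side"); cv2.imwrite("pics/s2.png",cv2.resize(im["pixels"][120:360,180:500,::-1],None,fx=2,fy=2))
E
```

```text
[513.0550878  -44.80741288  95.20524873] [ 2.41252838e-04  9.93313999e-01 -1.14606836e-01  1.38749248e-02] [-70. -19.] yaw -0.229740657698562 [ 0.10285281 -0.21269982 -1.07570636]
```

View pics/s2.png

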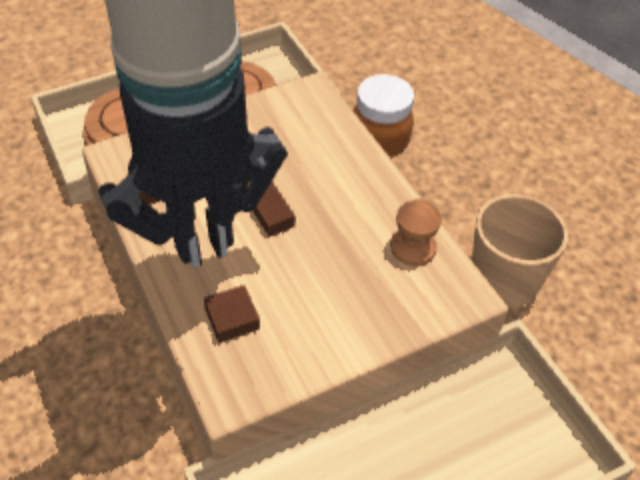

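The fingers are just behind the square, which is at (232,314) in the crop. They are lined up with the push direction and clear of the strip and finial. Next I'll lower and sweep.

{"op": "play_rows", "data": {
  "series": [
    {"fingers": 0.67,"dx": 0,"dy": 0,"dz": -10,"turn": 0},
    {"fingers": 0.67,"dx": 0,"dy": 0,"dz": -4,"turn": 0},
    {"fingers": 0.67,"dx": 0,"dy": 0,"dz": 0,"turn": 0},
    {"fingers": 0.67,"dx": -1,"dy": -5,"dz": 0,"turn": 0},
    {"fingers": 0.67,"dx": -2,"dy": -8,"dz": 0,"turn": 0},
    {"fingers": 0.67,"dx": -2,"dy": -10,"dz": 0,"turn": 0},
    {"fingers": 0.67,"dx": -2,"dy": -10,"dz": 0,"turn": 0},
    {"fingers": 0.67,"dx": -2,"dy": -10,"dz": 0,"turn": 0}
  ]
}}

```text
clock: 3.58
position: [0.5089, -0.0907, 0.0876]
ee_rot: [0.001, 0.993, -0.112, 0.021]
contact_force: [-0.5, 0.1, -0.8]
width: 0.0144
```

The height crept up to 87.6 mm, which leaves too little overlap with the square. I'll back off, lower, and push again.

{"op": "play_rows", "data": {
  "series": [
    {"fingers": 0.67,"dx": 4,"dy": 18,"dz": 0,"turn": 0},
    {"fingers": 0.67,"dx": 4,"dy": 16,"dz": 0,"turn": 0},
    {"fingers": 0.67,"dx": 2,"dy": 8,"dz": 0,"turn": 0},
    {"fingers": 0.67,"dx": 0,"dy": 0,"dz": -5,"turn": 0},
    {"fingers": 0.67,"dx": 0,"dy": 0,"dz": 0,"turn": 0}
  ]
}}

```text
clock: 4.0
position: [0.5191, -0.0562, 0.0834]
ee_rot: [0.003, 0.993, -0.116, 0.023]
contact_force: [-0.1, -0.1, -0.5]
width: 0.0141
```

```bash
python3 - <<'E'
from h import *
s=get_state(); p=s["position"]*1000; q=s["ee_rot"]; print(p,q,b(p),s["contact_force"])
im=get_image("side"); cv2.imwrite("pics/s3.png",cv2.resize(im["pixels"][120:360,180:500,::-1],None,fx=2,fy=2))
E
```

```text
[519.11714915 -56.20949978  83.38294672] [ 0.00273233  0.99294645 -0.11631402  0.02282405] [-62. -29.] [-0.1152929  -0.12365154 -0.47879039]
```

View pics/s3.png

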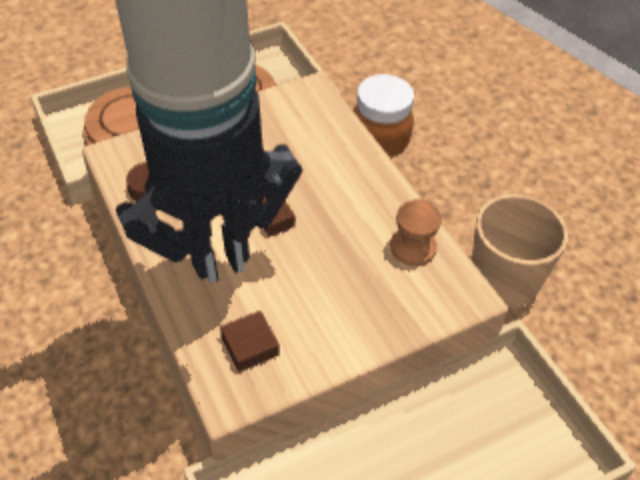

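The square has slid to about (250,340) in the crop and is intact on the board. The fingers are clear behind it. I'll lower to about 80 mm and push on.

{"op": "play_rows", "data": {
  "series": [
    {"fingers": 0.67,"dx": -3,"dy": 0,"dz": -4,"turn": 0},
    {"fingers": 0.67,"dx": 0,"dy": 0,"dz": -1,"turn": 0},
    {"fingers": 0.67,"dx": -2,"dy": -10,"dz": 0,"turn": 0},
    {"fingers": 0.67,"dx": -2,"dy": -10,"dz": 0,"turn": 0},
    {"fingers": 0.67,"dx": -2,"dy": -10,"dz": 0,"turn": 0},
    {"fingers": 0.67,"dx": -2,"dy": -10,"dz": 0,"turn": 0},
    {"fingers": 0.67,"dx": -2,"dy": -10,"dz": 0,"turn": 0},
    {"fingers": 0.67,"dx": -2,"dy": -10,"dz": 0,"turn": 0},
    {"fingers": 0.67,"dx": -2,"dy": -10,"dz": 0,"turn": 0}
  ]
}}

```text
clock: 4.8
position: [0.4998, -0.1349, 0.0779]
ee_rot: [0.003, 0.993, -0.116, 0.023]
contact_force: [0.1, 0.6, -0.2]
width: 0.0142
```

{"op": "play_rows", "data": {
  "series": [
    {"fingers": 0.67,"dx": -2,"dy": -10,"dz": 1,"turn": 0},
    {"fingers": 0.67,"dx": -2,"dy": -10,"dz": 1,"turn": 0},
    {"fingers": 0.67,"dx": -2,"dy": -10,"dz": 0,"turn": 0},
    {"fingers": 0.67,"dx": -2,"dy": -10,"dz": 0,"turn": 0},
    {"fingers": 0.67,"dx": -2,"dy": -10,"dz": 0,"turn": 0},
    {"fingers": 0.67,"dx": 0,"dy": -3,"dz": 0,"turn": 0},
    {"fingers": 0.67,"dx": 0,"dy": 0,"dz": 0,"turn": 0},
    {"fingers": 0.67,"dx": 2,"dy": 5,"dz": 20,"turn": 0},
    {"fingers": 0.67,"dx": 2,"dy": 10,"dz": 30,"turn": 0},
    {"fingers": 0.67,"dx": 0,"dy": 15,"dz": 30,"turn": 0},
    {"fingers": 0.67,"dx": 0,"dy": 20,"dz": 20,"turn": 0},
    {"fingers": 0.67,"dx": 0,"dy": 0,"dz": 0,"turn": 0}
  ]
}}

```text
clock: 5.8
position: [0.4903, -0.1447, 0.1817]
ee_rot: [0.001, 0.993, -0.12, 0.02]
contact_force: [-0.3, 0.2, -0.1]
width: 0.0139
```

```bash
python3 - <<'E'
from h import *
s=get_state(); p=s["position"]*1000; q=s["ee_rot"]; print(p,q,b(p),"yaw",2*np.arctan2(q[2],q[1]))
im=get_image("side"); save(im,"s4.png")
print("disc start",w(-82,122))
E
```

```text
[ 490.33978422 -144.67638943  181.74780129] [ 0.00148333  0.99260573 -0.1197009   0.02008393] [ -70. -122.] yaw -0.24002613378364615
disc start [534.  95.]
```

View pics/s4.png

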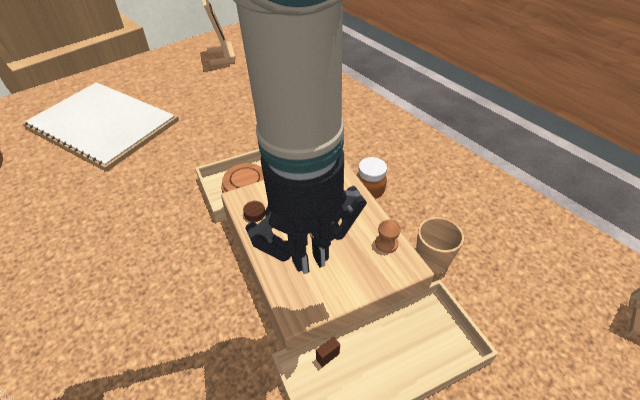

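The square is in the tray, on edge near the board, at (328,351). The disc is next.

{"op": "play_rows", "data": {
  "series": [
    {"fingers": 0.67,"dx": 6,"dy": 34,"dz": 0,"turn": 0},
    {"fingers": 0.67,"dx": 6,"dy": 34,"dz": 0,"turn": 0},
    {"fingers": 0.67,"dx": 6,"dy": 34,"dz": 0,"turn": 0},
    {"fingers": 0.67,"dx": 6,"dy": 34,"dz": 0,"turn": 0},
    {"fingers": 0.67,"dx": 6,"dy": 34,"dz": 0,"turn": 0},
    {"fingers": 0.67,"dx": 6,"dy": 34,"dz": 0,"turn": 0},
    {"fingers": 0.67,"dx": 6,"dy": 30,"dz": 0,"turn": 0.01},
    {"fingers": 0.67,"dx": 0,"dy": 0,"dz": 0,"turn": 0},
    {"fingers": 0.67,"dx": 0,"dy": 0,"dz": 0,"turn": 0}
  ]
}}

```text
clock: 6.6
position: [0.5297, 0.0928, 0.1688]
ee_rot: [0.006, 0.993, -0.115, 0.013]
contact_force: [-0.8, -0.8, 0.0]
width: 0.0142
```

{"op": "play_rows", "data": {
  "series": [
    {"fingers": 0.67,"dx": 4,"dy": 3,"dz": -25,"turn": 0},
    {"fingers": 0.67,"dx": 0,"dy": 0,"dz": -25,"turn": 0},
    {"fingers": 0.67,"dx": 0,"dy": 0,"dz": -20,"turn": 0},
    {"fingers": 0.67,"dx": 0,"dy": 0,"dz": -8,"turn": 0},
    {"fingers": 0.67,"dx": 0,"dy": 0,"dz": 0,"turn": 0},
    {"fingers": 0.67,"dx": 0,"dy": 0,"dz": 0,"turn": 0}
  ]
}}

```text
clock: 7.1
position: [0.5322, 0.0901, 0.0841]
ee_rot: [0.008, 0.993, -0.116, 0.011]
contact_force: [0.4, -0.3, 0.8]
width: 0.0139
```

{"op": "play_rows", "data": {
  "series": [
    {"fingers": 0.67,"dx": 0,"dy": 0,"dz": -4,"turn": 0},
    {"fingers": 0.67,"dx": 0,"dy": 0,"dz": 0,"turn": 0},
    {"fingers": 0.67,"dx": -2,"dy": -8,"dz": 0,"turn": 0},
    {"fingers": 0.67,"dx": -2,"dy": -10,"dz": 0,"turn": 0},
    {"fingers": 0.67,"dx": -2,"dy": -10,"dz": 0,"turn": 0},
    {"fingers": 0.67,"dx": -2,"dy": -10,"dz": 0,"turn": 0},
    {"fingers": 0.67,"dx": -2,"dy": -10,"dz": 0,"turn": 0},
    {"fingers": 0.67,"dx": -2,"dy": -10,"dz": 0,"turn": 0}
  ]
}}

```text
clock: 7.77
position: [0.5224, 0.026, 0.0846]
ee_rot: [0.007, 0.993, -0.116, 0.016]
contact_force: [0.3, 0.9, -0.3]
width: 0.0144
```

{"op": "play_rows", "data": {
  "series": [
    {"fingers": 0.67,"dx": -3,"dy": -10,"dz": -2,"turn": 0},
    {"fingers": 0.67,"dx": -3,"dy": -10,"dz": -2,"turn": 0},
    {"fingers": 0.67,"dx": -3,"dy": -10,"dz": -1,"turn": 0},
    {"fingers": 0.67,"dx": -3,"dy": -10,"dz": 0,"turn": 0},
    {"fingers": 0.67,"dx": -2,"dy": -10,"dz": 0,"turn": 0},
    {"fingers": 0.67,"dx": -3,"dy": -10,"dz": 0,"turn": 0},
    {"fingers": 0.67,"dx": -2,"dy": -10,"dz": 0,"turn": 0},
    {"fingers": 0.67,"dx": -2,"dy": -10,"dz": 0,"turn": 0}
  ]
}}

```text
clock: 8.43
position: [0.4982, -0.0638, 0.0792]
ee_rot: [0.008, 0.993, -0.117, 0.016]
contact_force: [-0.1, -0.2, -0.4]
width: 0.0138
```

```bash
python3 - <<'E'
from h import *
s=get_state(); p=s["position"]*1000; print(p,b(p),s["contact_force"])
im=get_image("side"); cv2.imwrite("pics/s5.png",cv2.resize(im["pixels"][120:400,180:500,::-1],None,fx=2,fy=2))
E
```

```text
[498.22233536 -63.76228591  79.19080824] [-81. -41.] [-0.13187779 -0.19476594 -0.42478726]
```

View pics/s5.png

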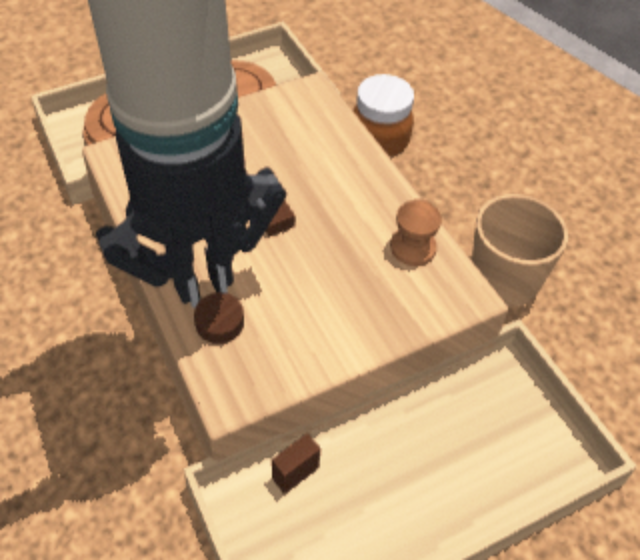

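The disc at (219,317) is ahead of the fingers, slightly toward +x. The square is on its edge in the tray. I'll drift the sweep slightly toward +x.

{"op": "play_rows", "data": {
  "series": [
    {"fingers": 0.67,"dx": 5,"dy": 6,"dz": 0,"turn": 0},
    {"fingers": 0.67,"dx": 3,"dy": 0,"dz": 0,"turn": 0},
    {"fingers": 0.67,"dx": -2,"dy": -8,"dz": 0,"turn": 0},
    {"fingers": 0.67,"dx": -2,"dy": -10,"dz": 0,"turn": 0},
    {"fingers": 0.67,"dx": -2,"dy": -10,"dz": 0,"turn": 0},
    {"fingers": 0.67,"dx": -2,"dy": -10,"dz": 0,"turn": 0},
    {"fingers": 0.67,"dx": -2,"dy": -10,"dz": 0,"turn": 0},
    {"fingers": 0.67,"dx": -2,"dy": -10,"dz": 0,"turn": 0},
    {"fingers": 0.67,"dx": -2,"dy": -10,"dz": 0,"turn": 0},
    {"fingers": 0.67,"dx": -2,"dy": -10,"dz": 0,"turn": 0}
  ]
}}

```text
clock: 9.32
position: [0.4898, -0.1433, 0.0792]
ee_rot: [0.008, 0.993, -0.116, 0.016]
contact_force: [0.0, 0.1, -0.2]
width: 0.014
```

{"op": "play_rows", "data": {
  "series": [
    {"fingers": 0.67,"dx": -3,"dy": -10,"dz": 0,"turn": 0},
    {"fingers": 0.67,"dx": -3,"dy": -10,"dz": 0,"turn": 0},
    {"fingers": 0.67,"dx": -2,"dy": -10,"dz": 0,"turn": 0},
    {"fingers": 0.67,"dx": -2,"dy": -10,"dz": 0,"turn": 0},
    {"fingers": 0.67,"dx": 0,"dy": -3,"dz": 0,"turn": 0},
    {"fingers": 0.67,"dx": 0,"dy": 0,"dz": 0,"turn": 0},
    {"fingers": 0.67,"dx": 2,"dy": 5,"dz": 20,"turn": 0},
    {"fingers": 0.67,"dx": 2,"dy": 10,"dz": 30,"turn": 0},
    {"fingers": 0.67,"dx": 5,"dy": 20,"dz": 30,"turn": 0},
    {"fingers": 0.67,"dx": 15,"dy": 30,"dz": 10,"turn": 0},
    {"fingers": 0.67,"dx": 18,"dy": 30,"dz": 0,"turn": 0},
    {"fingers": 0.67,"dx": 18,"dy": 30,"dz": 0,"turn": 0},
    {"fingers": 0.67,"dx": 18,"dy": 30,"dz": 0,"turn": 0},
    {"fingers": 0.67,"dx": 18,"dy": 30,"dz": 0,"turn": 0},
    {"fingers": 0.67,"dx": 10,"dy": 20,"dz": 0,"turn": 0},
    {"fingers": 0.67,"dx": 0,"dy": 0,"dz": 0,"turn": 0},
    {"fingers": 0.67,"dx": 0,"dy": 0,"dz": 0,"turn": 0}
  ]
}}

```text
clock: 10.73
position: [0.5867, 0.0241, 0.1742]
ee_rot: [0.005, 0.993, -0.118, 0.017]
contact_force: [-0.3, -0.7, 0.1]
width: 0.0137
```

```bash
python3 - <<'E'
from h import *
s=get_state(); p=s["position"]*1000; q=s["ee_rot"]; print(p,b(p),q,"target",w(-8,68))
im=get_image("side"); cv2.imwrite("pics/s6.png",cv2.resize(im["pixels"][120:400,180:500,::-1],None,fx=2,fy=2))
E
```

```text
[586.66656674  24.08745167 174.17204868] [-14.  65.] [ 0.00533126  0.99282577 -0.11827792  0.01670005] target [594.  26.]
```

View pics/s6.png

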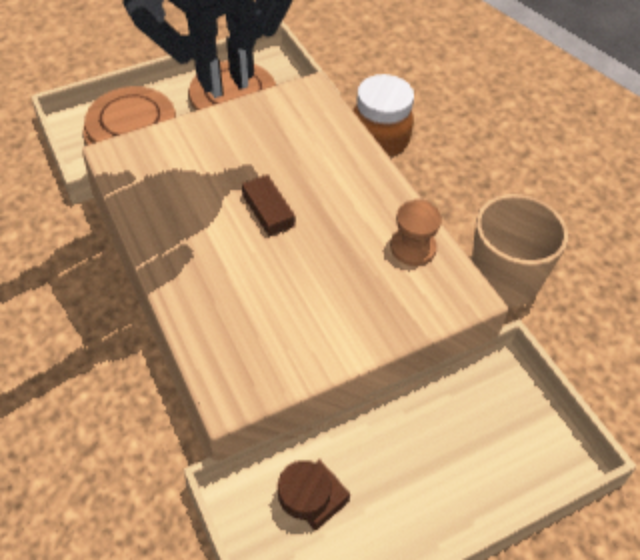

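The disc and square are both in the tray at about (312,492), with the disc leaning on the square. The strip at (268,205) is still on the board, so I'll lower behind it.

{"op": "play_rows", "data": {
  "series": [
    {"fingers": 0.67,"dx": 8,"dy": 4,"dz": -25,"turn": 0},
    {"fingers": 0.67,"dx": 0,"dy": 0,"dz": -25,"turn": 0},
    {"fingers": 0.67,"dx": 0,"dy": 0,"dz": -25,"turn": 0},
    {"fingers": 0.67,"dx": 0,"dy": 0,"dz": -9,"turn": 0},
    {"fingers": 0.67,"dx": 0,"dy": 0,"dz": 0,"turn": 0},
    {"fingers": 0.67,"dx": 0,"dy": 0,"dz": 0,"turn": 0}
  ]
}}

```text
clock: 11.28
position: [0.5923, 0.0223, 0.0896]
ee_rot: [0.006, 0.992, -0.121, 0.018]
contact_force: [0.4, 0.3, 0.1]
width: 0.0141
```

{"op": "play_rows", "data": {
  "series": [
    {"fingers": 0.67,"dx": 2,"dy": 0,"dz": -6,"turn": 0},
    {"fingers": 0.67,"dx": 0,"dy": 0,"dz": -3,"turn": 0},
    {"fingers": 0.67,"dx": 0,"dy": 0,"dz": 0,"turn": 0},
    {"fingers": 0.67,"dx": -2,"dy": -8,"dz": 0,"turn": 0},
    {"fingers": 0.67,"dx": -2,"dy": -10,"dz": 0,"turn": 0},
    {"fingers": 0.67,"dx": -2,"dy": -10,"dz": 0,"turn": 0},
    {"fingers": 0.67,"dx": -2,"dy": -10,"dz": 0,"turn": 0}
  ]
}}

```text
clock: 11.87
position: [0.5892, -0.0191, 0.0855]
ee_rot: [0.006, 0.992, -0.12, 0.023]
contact_force: [-0.6, -0.3, 0.5]
width: 0.0138
```

{"op": "play_rows", "data": {
  "series": [
    {"fingers": 0.67,"dx": -3,"dy": -10,"dz": -2,"turn": 0},
    {"fingers": 0.67,"dx": -3,"dy": -10,"dz": -2,"turn": 0},
    {"fingers": 0.67,"dx": -2,"dy": -10,"dz": -1,"turn": 0},
    {"fingers": 0.67,"dx": -3,"dy": -10,"dz": -1,"turn": 0},
    {"fingers": 0.67,"dx": -2,"dy": -10,"dz": 0,"turn": 0},
    {"fingers": 0.67,"dx": -3,"dy": -10,"dz": 0,"turn": 0}
  ]
}}

```text
clock: 12.37
position: [0.5711, -0.0874, 0.0795]
ee_rot: [0.007, 0.992, -0.122, 0.023]
contact_force: [0.1, 0.1, -0.1]
width: 0.0139
```

```bash
python3 - <<'E'
from h import *
s=get_state(); p=s["position"]*1000; print(p,b(p),s["contact_force"])
im=get_image("side"); cv2.imwrite("pics/s7.png",cv2.resize(im["pixels"][120:400,180:500,::-1],None,fx=2,fy=2))
E
```

```text
[571.13682281 -87.43003606  79.48458889] [ -4. -48.] [ 0.12960749  0.09233744 -0.05729417]
```

View pics/s7.png

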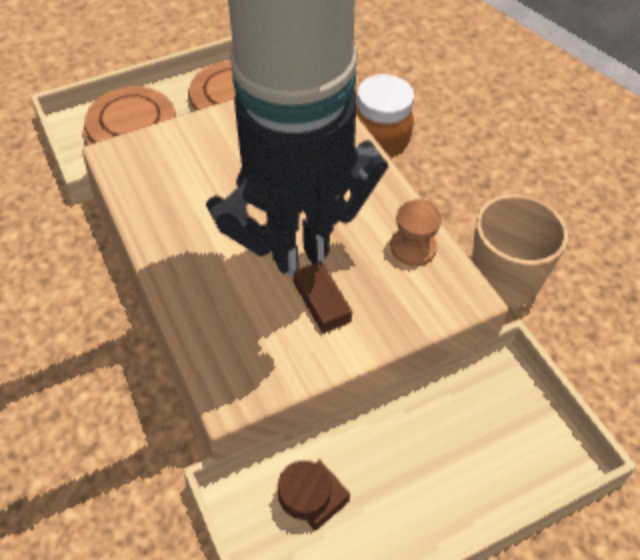

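The strip at (323,297) is going straight, and the knuckles are clear of the finial. I'll continue over the edge.

{"op": "play_rows", "data": {
  "series": [
    {"fingers": 0.67,"dx": -2,"dy": -10,"dz": 0,"turn": 0},
    {"fingers": 0.67,"dx": -3,"dy": -10,"dz": 0,"turn": 0},
    {"fingers": 0.67,"dx": -2,"dy": -10,"dz": 0,"turn": 0},
    {"fingers": 0.67,"dx": -3,"dy": -10,"dz": 0,"turn": 0},
    {"fingers": 0.67,"dx": -2,"dy": -10,"dz": 0,"turn": 0},
    {"fingers": 0.67,"dx": -3,"dy": -10,"dz": 0,"turn": 0},
    {"fingers": 0.67,"dx": -2,"dy": -10,"dz": 0,"turn": 0},
    {"fingers": 0.67,"dx": -2,"dy": -10,"dz": 0,"turn": 0}
  ]
}}

```text
clock: 13.08
position: [0.5494, -0.1765, 0.0795]
ee_rot: [0.007, 0.992, -0.121, 0.023]
contact_force: [-0.0, -1.1, -0.5]
width: 0.0138
```

{"op": "play_rows", "data": {
  "series": [
    {"fingers": 0.67,"dx": -2,"dy": -10,"dz": 0,"turn": 0},
    {"fingers": 0.67,"dx": -2,"dy": -10,"dz": 0,"turn": 0},
    {"fingers": 0.67,"dx": -1,"dy": -6,"dz": 0,"turn": 0},
    {"fingers": 0.67,"dx": 0,"dy": 0,"dz": 0,"turn": 0},
    {"fingers": 0.67,"dx": 0,"dy": 5,"dz": 20,"turn": 0},
    {"fingers": 0.67,"dx": -5,"dy": 0,"dz": 35,"turn": 0},
    {"fingers": 0.67,"dx": -15,"dy": 5,"dz": 35,"turn": 0},
    {"fingers": 0.67,"dx": -25,"dy": 20,"dz": 20,"turn": 0},
    {"fingers": 0.67,"dx": -20,"dy": 30,"dz": 0,"turn": 0},
    {"fingers": 0.67,"dx": -20,"dy": 30,"dz": 0,"turn": 0},
    {"fingers": 0.67,"dx": -20,"dy": 30,"dz": 0,"turn": 0},
    {"fingers": 0.67,"dx": -20,"dy": 30,"dz": 0,"turn": 0},
    {"fingers": 0.67,"dx": -10,"dy": 30,"dz": 0,"turn": 0},
    {"fingers": 0.67,"dx": -10,"dy": 30,"dz": 0,"turn": 0},
    {"fingers": 0.67,"dx": 0,"dy": 0,"dz": 0,"turn": 0},
    {"fingers": 0.67,"dx": 0,"dy": 0,"dz": 0,"turn": 0}
  ]
}}

```text
clock: 14.42
position: [0.3905, 0.0098, 0.1936]
ee_rot: [0.005, 0.992, -0.124, 0.025]
contact_force: [0.5, 0.1, -0.1]
width: 0.0143
```

```bash
python3 - <<'E'
from h import *
im=get_image("side"); a=cv2.resize(im["pixels"][120:400,180:500,::-1],None,fx=1.25,fy=1.25)
t=get_image("top"); dark(t,.03); report(t,("finial","cup","wax_jar"))
c=cv2.resize(t["pixels"][110:300,230:480,::-1],None,fx=1.5,fy=1.5)
o=np.zeros((350,775,3),np.uint8); o[:350,:400]=a; o[:285,400:775]=c; cv2.imwrite("pics/s8.png",o)
E
```

```text
[337. 292.] world [375.  -9.] board [-213.  -15.] size [39. 47.] ang -9
[421. 251.] world [ 477. -210.] board [ -69. -188.] size [39. 34.] ang -77
[436. 228.] world [ 536. -248.] board [  -3. -212.] size [48. 20.] ang 5
[458. 231.] world [ 526. -300.] board [  -0. -265.] size [ 12. 263.] ang 2
[399. 160.] world [ 701. -157.] board [138. -86.] size [62. 30.] ang -21
[327. 144.] world [742.  20.] board [138.  95.] size [50. 24.] ang 10
[411. 142.] world [ 744. -186.] board [ 187. -104.] size [59. 41.] ang -30
finial 0.51 [391. 180.] rect c [ 647. -125.] size [35. 37.] ang 0 atz [ 645. -120.  117.]
cup 0.62 [404. 147.] rect c [ 730. -167.] size [68. 75.] ang 0 atz [ 725. -160.   70.]
wax_jar 0.16 [438. 221.] rect c [ 541. -236.] size [131. 271.] ang 77 atz [ 554. -241.   60.]
```

View pics/s8.png

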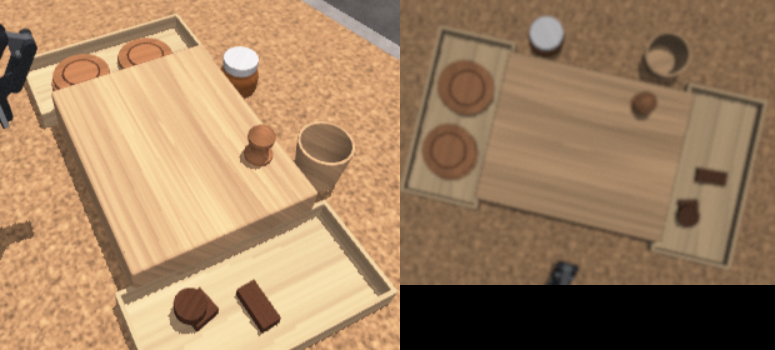

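All three offcuts lie in the tray: the disc leaning on the square, and the strip flat. The board is clear, and the finial, cup and jar look unmoved.

```bash
python3 -c "
from rig import sign_off; print(sign_off())"
```

```text
the job is handed in; nothing more can be done
None
```

I swept the square, the disc and the strip one at a time over the board's −y edge into the empty tray, with the fingers nearly closed. I then raised and withdrew the arm and handed the job in at about 14.5 s on the robot's clock. There is no verdict.

**Final pictures:** The board is clear. The disc leans on the square about 27 mm from the tray's centre line, on the board side, and the strip lies flat near the tray's centre. All three are inside the tray walls.

**Other objects:** The finial and cup measured within about 3 mm of where they started. The network missed the jar in the last picture (it reported the tray, at p 0.16). By eye the jar stands where it was, and its dark side sits at the same pixel as at the start. The coaster tray was untouched.

**What went wrong on the way:** On the first pass at the square the tool rode about 7 mm too high. I backed off, lowered it and pushed again. The force readings at the end of each move call never exceeded about 1.3 N; I did not see peaks in between.

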